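# Fetch the tin from behind the jar and weigh it

## Robot

A 6-joint arm with a two-finger parallel gripper is mounted at the origin on a cart in front of the work surface, level with it; the furniture and walls round the work are solid. World frame = base frame: x ahead of the robot, y to its left, z up, the work surface at z = 0. Lengths are in m, angles in rad, forces in N, time in s.
With the tool pointing down it reaches from about 0.425 to 1.125 m from the base axis. Payload 14.9 kg.
Tool frame: the origin (TCP) lies where the fingers leave the gripper's body, on its centre line; the fingertips stand 78 mm ahead of it and the grasp point (between the pads) lies 60 mm ahead of it (arm.finger_overhang is the z of the fingertips in the tool frame, in m); z points along the fingers, y is the line along which they close (so a half turn about z gives the same grasp; the last joint's range is limited). The gripper opens to 91 mm and grips with 3 to 60 N. Pads are 32 mm wide; open, the fingers measure 118 mm over their backs; the gripper's body (76 mm by 178 mm) begins 60 mm behind the grasp point.
Start: joints at [-1.344, 0.379, 1.734, -0, 1.028, -0.033], TCP at [0.18, -0.677, 0.292] pointing down, gripper open.
Joint ranges: [-2.77, 2.77], [-0.74, 2.19], [0, 2.66], [-1.06, 4.2], [0.31, 2.87], [-3.08, 3.08]. Speed limits (rad/s): [1.89, 1.89, 2.39, 3.14, 3.14, 3.14].

## Interface

Orientations are given as a rotation vector (axis times angle).
In Python, from bench import get_obs, imaging, ticket, arm gives the robot as it stands.
- The arm moves only by the tool carry_out, never from a script. Its argument "plan" is text: rows parted by semicolons, each of 5 numbers parted by spaces: the shift along the world's x, y, z normalised to -1 to 1, where 1 is 0.05 m, then the turn about the world's z normalised to -1 to 1, where 1 is 4 degrees, then the closure, from 0 (fully open) to 1 (shut). In form: x y z roll hand; .... A call has exactly 10 rows; each row shifts and turns the commanded pose from where the row before left it; what a row does not reach is not made up. A row lasts 1/8 s, in which the tool goes at most 62.5 mm and 10.7 degrees, less where a joint would pass 70% of its speed; a pose out of reach is approached as far as the arm can. A call with a number of a shift or a turn outside -1 to 1 is refused whole. A call with a gripper value outside its range is refused whole. The fingers move at their own pace and stop on an object; "newtons" is the grip in N (left out, the last holds). Time passes only in rows, so rows that do not move let the fingers close, or fill a call up. It gives the time, the measured TCP pose, the force, the opening and the grip force at its end, in the units of the state.
- get_obs(): the state, without advancing time (a new reading comes with each control period).
- imaging.get_image(name): name is "scene" or "side" or "wrist"; returns the picture (400x640x3 uint8, blue, green, red); there is no depth.
- imaging.camera_model(name): a dict with "vertical_fov" (degrees; the focal length in pixels is half the picture's height over the tangent of half this angle, whatever the lens; pixels are square), "cx", "cy" (the principal point, pixels), "D" ([k1, k2, p1, p2, k3] as OpenCV has them; the pictures are not rectified), "camera_from_world" (4x4, takes a point from world to camera coordinates); the wrist camera has in their place "tool_from_camera" (4x4, takes a point from camera to tool coordinates, whose origin is the TCP and whose axes are the flange's). Camera axes: x right, y down, z forward; pixel columns grow to the right and rows downward; lengths in m; the calibration is good to about 2 mm. A picture is of the moment at which its call begins: read the wrist's pose just before it. camera_model takes no time and is no camera call.
- ticket.sign_off(): hands the job in; it is judged then, once.
The state is a dict: "time": time; "joint_positions": joint angles; "joint_velocities": joint speeds; "joint_torque": joint torques, N m; "eef_pos": TCP position; "eef_rot": TCP orientation; "ft_force": force on the tool from outside, world axes, zero at the start; "wrist_torque": the same for the moment, N m; "finger_gap": opening from 0.0 (shut) to 1.0 (fully open); "grasp_force": force on a finger pad.
Only numpy, scipy, OpenCV 4.12 (cv2) and the standard library are available. Lean on these libraries where they do the work, as an engineer would, in place of code of your own. Each camera call takes 0.05 s, during which the arm holds its last target. There are 200 camera calls.

## Task

Fetch the small round tin that stands behind one of the two glass jars in the wooden spice rack, and stand it on the middle of the kitchen scale's weighing plate. To get at it, lift the jar in front of it out of the rack and stand it aside, and when the tin is on the scale put that jar back where it stood. Keep the jar and the tin upright, and leave the other jar, the little bowl and the tongs alone.

Things in the scene. Friction and masses are not known exactly. Their poses are not given: they have to be found in the camera images.
- spice_rack: fixed wooden rack on the counter, 187 (x) x 192 (y) x 62 mm. Origin: centre of its underside; +x points to its back, away from the robot, +y to its left, z up. Two open-topped lanes along x, 78 mm wide and 175 mm long inside, floor 8 mm above the counter, side walls 6 mm thick (top at 62 mm), front lip (top at 20 mm), back board (top at 38 mm), 12 mm between the lanes' walls
- lane_left (a point): centre of the floor of the rack's left (+y) lane, 51 mm left of the rack's origin; axes as the rack's. In each lane a glass jar stands at the front, about 50 mm before this point, and the tin or the little bowl about 20 mm behind this point. Which jar and which low thing is in which lane varies
- lane_right (a point): centre of the floor of the right (-y) lane, 51 mm right of the rack's origin; axes as the rack's. The jar leaves 6 to 15 mm before the tin behind it and the walls 4 to 8 mm at its sides, but about 33 mm are free behind it: with the jar gone the tin can be gripped from above, front to back (along the rack's x)
- wide_jar: upright glass clip jar holding pebbles, 0.5 kg (varies), 127 mm tall; the round body is 62 mm in diameter up to 118 mm height, lid and clips above. Origin: centre of its underside, on the body's axis; z up
- slim_jar: upright glass clip jar holding pebbles, 0.4 kg (varies), 130 mm tall; the round body is 56 mm in diameter up to 116 mm height, lid and clips above. Origin: underside, the body's axis stands 4 mm from it in the jar's own +y; z up
- tin: small round dark green tin with its lid closed for good, 66 mm in diameter, 45 mm tall, 0.12 kg (varies). Origin: centre of its underside; z up
- small_bowl: little open pinch bowl, 71 x 68 x 30 mm, a bystander in the rack. Origin: centre of its underside
- scale: fixed black electronic kitchen scale on the counter, 222 (x) x 238 (y) x 50 mm. Origin: centre of its underside; +x away from the keys at its front, z up. Beware of the wall cabinet over the back of the counter behind rack and scale: its front is 0.61 m ahead of the robot's base axis, its underside 466 mm above the counter
- scale_plate (a point): middle of the top of the scale's level weighing plate, 50 mm above the counter; the plate is 150 mm along the scale's x and 218 mm along its y; axes as the scale's
- tongs: bamboo tongs, 157 x 26 x 13 mm, lying flat far left on the hob, a bystander. Origin: centre of its underside, on the hob; x along the tongs. The hob is the level black glass left of the counter, from 0.15 m left of the robot's middle on, its top 2 mm above the counter; between rack and tongs it is free, a good place to stand a jar aside

How it is judged:
By the outcome, as a careful person would: the job done as asked, in the order asked, and still so for the second after the job is handed in, with the robot touching nothing.
It also fails if it takes over 72 s, if anything falls off the work surface, if the arm or the gripper's body presses on something with over 40 N, if the wrist force passes 120 N, or if a joint passes its speed limit or range.

## Working session

There is one attempt and no reset: what is moved stays moved. The work goes in short steps, Python scripts to look and compute and a tool call to move; the robot and the scene stay as the last step left them, time stands still between calls to the robot, and variables do not carry over. Pictures are saved under pics/ and viewed, at most 10 in all, crops included, and the job is handed in when it is done.

Besides the shell and the picture viewer there is one more tool, called as a command line: name --argument value ..., lists and objects as JSON in quotes. carry_out: Moves the arm, as the interface text tells. Its arguments: {"type":"object","properties":{"plan":{"type":"string"},"newtons":{"type":"number"}},"required":["plan"]}

```bash
mkdir -p pics; ls; cat > h.py <<'E'
import numpy as np, cv2
from scipy.spatial.transform import Rotation as R
from bench import get_obs, imaging, ticket, arm
def cam(n, obs=None):
    m=imaging.camera_model(n); f=200/np.tan(np.radians(m["vertical_fov"])/2)
    K=np.array([[f,0,m["cx"]],[0,f,m["cy"]],[0,0,1.]])
    if n=="wrist":
        T=np.eye(4);T[:3,:3]=R.from_rotvec(obs["eef_rot"]).as_matrix();T[:3,3]=obs["eef_pos"]
        W=T@np.array(m["tool_from_camera"])
    else: W=np.linalg.inv(np.array(m["camera_from_world"]))
    return K,np.array(m["D"],float),W
def ray(c,uv):
    K,D,W=c
    p=cv2.undistortPoints(np.array(uv,float).reshape(-1,1,2),K,D)[:,0]
    d=np.c_[p,np.ones(len(p))]@W[:3,:3].T
    return W[:3,3],d
def onplane(c,uv,z):
    o,d=ray(c,uv); return o+d*((z-o[2])/d[:,2])[:,None]
def proj(c,P):
    K,D,W=c; V=np.linalg.inv(W)
    return cv2.projectPoints(np.array(P,float).reshape(-1,1,3),cv2.Rodrigues(V[:3,:3])[0],V[:3,3],K,D)[0][:,0]
E
python3 - <<'E'
from h import *
o=get_obs();print(o)
for n in("scene","side"):
    im=imaging.get_image(n);cv2.imwrite(f"pics/{n}0.png",im);print(n,cam(n)[2].round(3).tolist())
E
```

```text
pics
{'time': 0.0, 'joint_positions': array([-1.34433767e+00,  3.79389402e-01,  1.73478859e+00, -3.84319296e-06,
        1.02850977e+00, -3.32940143e-02]), 'joint_velocities': array([-2.06029245e-04, -1.11002813e-03, -9.25359580e-04, -6.32012634e-05,
       -6.10450463e-04, -2.56873481e-03]), 'joint_torque': array([ 2.78833804e-04, -7.63723326e+01, -4.34367192e+01,  6.50302344e-02,
        4.22706362e-02, -8.26238602e-05]), 'eef_pos': array([ 0.17971563, -0.67620822,  0.29159774]), 'eef_rot': array([-3.11405298e+00, -4.06734407e-01,  1.70967919e-04]), 'ft_force': array([0.81670526, 0.12099452, 0.25234816]), 'wrist_torque': array([-0.02678645, -0.00556032, -0.06122127]), 'grasp_force': 0.0, 'finger_gap': 0.9987871749294382}
scene [[1.0, -0.01, 0.025, 0.486], [-0.026, -0.653, 0.757, -0.877], [0.009, -0.757, -0.653, 0.916], [0.0, 0.0, 0.0, 1.0]]
side [[-0.892, -0.23, 0.389, -0.108], [-0.452, 0.471, -0.758, 1.333], [-0.008, -0.852, -0.524, 0.913], [0.0, 0.0, 0.0, 1.0]]
```

View pics/scene0.png

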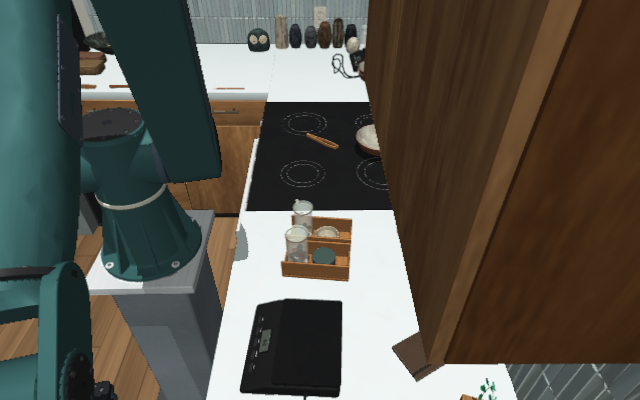

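View pics/side0.png

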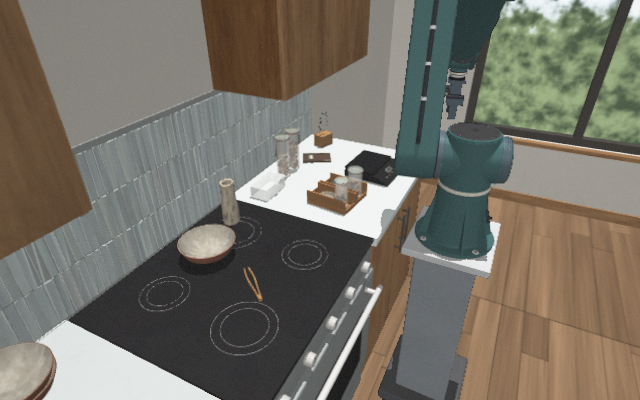

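The scene view shows the tin (324,256) in the right lane behind the nearer jar (296,245). The bowl is at (327,233) behind the far jar (303,215), the scale at about (295,345), and the tongs at (322,141). The side view shows the rack at (337,193) and the scale at (372,167). I'll enlarge both views.

```bash
python3 - <<'E'
from h import *
a=cv2.imread("pics/scene0.png");b=cv2.imread("pics/side0.png")
c=cv2.resize(a[195:405,230:360],None,fx=3,fy=3,interpolation=cv2.INTER_CUBIC)[:600]
d=cv2.resize(b[140:220,295:405],None,fx=3.6,fy=3.6,interpolation=cv2.INTER_CUBIC)
z=np.zeros((600,800,3),np.uint8);z[:c.shape[0],:390]=c;z[:d.shape[0],400:400+d.shape[1]]=d
cv2.imwrite("pics/crop0.png",z)
s=cam("scene")
print(onplane(s,[[324,250]],.05),onplane(s,[[322,141]],.01),onplane(s,[[297,232]],.127),onplane(s,[[303,205]],.127))
E
```

```text
[[ 0.50927522 -0.07771905  0.05      ]] [[0.51531659 0.55606547 0.01      ]] [[ 0.43592639 -0.08197891  0.127     ]] [[0.45024416 0.02851938 0.127     ]]
```

View pics/crop0.png

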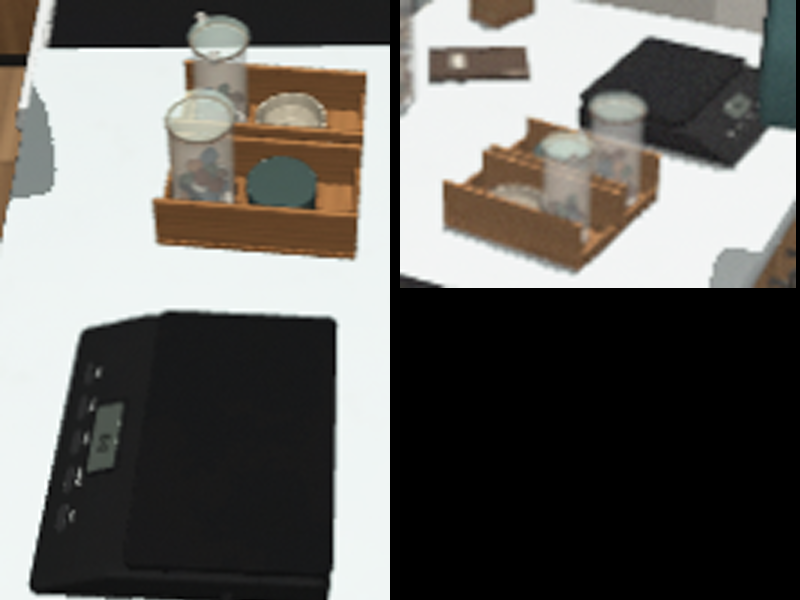

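The crop shows the right-lane jar with its lid centre at crop (200,110), the tin top at (282,182), the rack corners (155,200), (358,214), (185,62), (366,72), and the plate corners (163,312), (336,320), (330,573), (127,566).

```bash
python3 - <<'E'
from h import *
s=cam("scene");np.set_printoptions(precision=4,suppress=True)
g=lambda L:np.array(L)/3+[230,195]
p=onplane(s,g([[163,312],[336,320],[330,573],[127,566]]),.05);print("plate",p[:,:2].tolist(),p.mean(0))
e=lambda i,j:np.linalg.norm(p[i]-p[j]);print(e(0,1),e(1,2),e(2,3),e(3,0))
print("yaw",np.degrees(np.arctan2(*(p[1]-p[0])[1::-1])),np.degrees(np.arctan2(*(p[2]-p[3])[1::-1])),np.degrees(np.arctan2(-(p[0]-p[3])[0],(p[0]-p[3])[1])),np.degrees(np.arctan2(-(p[1]-p[2])[0],(p[1]-p[2])[1])))
p=onplane(s,g([[155,200],[358,214],[185,62],[366,72]]),.062);print("rack",p)
e=lambda i,j:np.linalg.norm(p[i]-p[j]);print(e(0,1),e(2,3),e(0,2),e(1,3))
im=cv2.imread("pics/scene0.png").astype(int)
B,G,R_=im[...,0],im[...,1],im[...,2]
m=((G>R_+15)&(G<130)).astype(np.uint8);m[:240]=0;m[270:]=0;m[:,:308]=0;m[:,345:]=0
ys,xs=np.nonzero(m);print("tin px",xs.min(),xs.max(),ys.min(),ys.max(),len(xs))
# tin rim: left/right extents & top
for z in(.045+.008,): print("tin",onplane(s,[[xs.min(),254],[xs.max()+1,254],[(xs.min()+xs.max()+1)/2,ys.min()]],z))
# jar tops: body edges at left/right, lid ellipse
q=onplane(s,g([[165,118],[237,118],[188,40],[250,40]]),.126+.0);print("jar lid edges",q, np.linalg.norm(q[1]-q[0]),np.linalg.norm(q[3]-q[2]))
q=onplane(s,g([[172,165],[236,165],[194,85],[247,85]]),.06);print("jar body",q,np.linalg.norm(q[1]-q[0]),np.linalg.norm(q[3]-q[2]))
E
```

```text
plate [[0.4058252901123055, -0.2424300609233413], [0.5505547653664333, -0.253264385998597], [0.5345544119797665, -0.4651150278172535], [0.39173508565561826, -0.45695983005086355]] [ 0.4707 -0.3544  0.05  ]
0.1451344328792155 0.2124540085464967 0.1430519738496903 0.21499198985901602
yaw -4.281128108267792 -3.2681260418519895 -3.757760012025692 -4.319153912666305
rack [[ 0.3935 -0.1294  0.062 ]
 [ 0.5756 -0.1491  0.062 ]
 [ 0.4136  0.0542  0.062 ]
 [ 0.5964  0.0365  0.062 ]]
0.18317060548548753 0.18366130184038112 0.184691815682106 0.18669163016972037
tin px 313 334 248 263 290
tin [[ 0.4782 -0.095   0.053 ]
 [ 0.5396 -0.0961  0.053 ]
 [ 0.5094 -0.0728  0.053 ]]
jar lid edges [[ 0.404  -0.0893  0.126 ]
 [ 0.4683 -0.0904  0.126 ]
 [ 0.4208  0.0155  0.126 ]
 [ 0.4801  0.0146  0.126 ]] 0.06429680494135674 0.05937536870293655
jar body [[ 0.4067 -0.0852  0.06  ]
 [ 0.4662 -0.0862  0.06  ]
 [ 0.4237  0.0223  0.06  ]
 [ 0.4765  0.0215  0.06  ]] 0.059524192907689344 0.05281270778540475
```

carry_out --plan "0.4 0.6 0 0.95 0;0.4 0.65 0 0.95 0;0.4 0.65 0 0.95 0;0.4 0.65 0 0.95 0;0.4 0.65 0 0.95 0;0.4 0.65 0 0.95 0;0.4 0.65 0 0.95 0;0.4 0.65 0 0.95 0;0.4 0.65 0 0.95 0;0.4 0.65 0 0.95 0"

```text
time: 1.35
eef_pos: [0.3802, -0.3528, 0.2921]
eef_rot: [-2.811, -1.402, 0.0]
ft_force: [-0.1, -0.2, -0.3]
finger_gap: 0.999
grasp_force: 0.0
```

carry_out --plan "0.2 0.65 0 0.95 0;0.2 0.65 0 0.95 0;0.2 0.65 0 0.95 0;0.2 0.65 0 0.95 0;0.2 0.65 0 0.95 0;0.2 0.65 0 0.95 0;0.2 0.65 0 0.95 0;0.2 0.65 0 0.95 0;0 0 0 0.2 0;0 0 0 0 0"

```text
time: 2.6
eef_pos: [0.4596, -0.0943, 0.2921]
eef_rot: [-2.333, -2.104, 0.0]
ft_force: [0.7, 0.2, -0.6]
finger_gap: 0.999
grasp_force: 0.0
```

```bash
python3 - <<'E'
from h import *
o=get_obs();M=R.from_rotvec(o["eef_rot"]).as_matrix()
print(o["time"],o["eef_pos"],np.degrees(np.arctan2(M[1,1],M[0,1])),M[:,2])
cv2.imwrite("pics/w1.png",imaging.get_image("wrist"));cv2.imwrite("pics/s1.png",imaging.get_image("scene"))
E
```

```text
2.6 [ 0.45961702 -0.09425377  0.29210397] -5.921637516569822 [-3.28931982e-04 -8.15620916e-05 -9.99999943e-01]
```

View pics/w1.png

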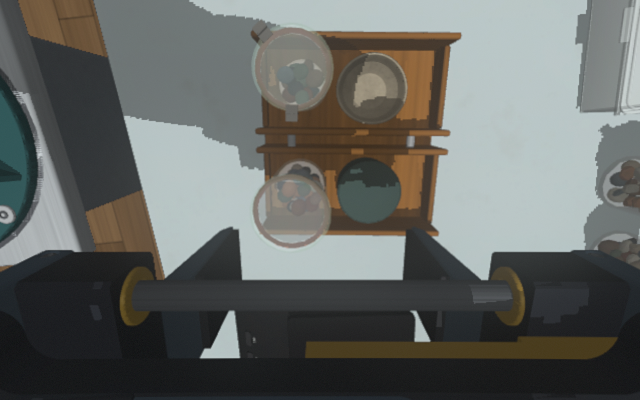

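The wrist view shows the jar lid at about (291,211) with radius 39, the tin top at about (369,190), the rack's far wall from (252,36) to (461,37), and its near wall partly hidden, ending at (437,234).

```bash
python3 - <<'E'
from h import *
np.set_printoptions(precision=4,suppress=True)
o=get_obs();c=cam("wrist",o);im=cv2.imread("pics/w1.png")
i=im.astype(int);m=((i[...,1]>i[...,2]+12)&(i[...,1]<130)).astype(np.uint8);m[:150]=0;m[228:]=0;m[:,:325]=0;m[:,410:]=0
cs=max(cv2.findContours(m,cv2.RETR_EXTERNAL,cv2.CHAIN_APPROX_NONE)[0],key=cv2.contourArea)
(x,y),r=cv2.minEnclosingCircle(cs);print("tin px",x,y,r,cv2.fitEllipse(cs))
print(onplane(c,[[x,y],[x-r,y],[x+r,y]],.053))
gr=cv2.cvtColor(im,cv2.COLOR_BGR2GRAY)
h=cv2.HoughCircles(gr[150:260,230:340],cv2.HOUGH_GRADIENT,1,60,param1=80,param2=15,minRadius=32,maxRadius=44)
print("hough",h)
for z in(.126,.135):print("jar",z,onplane(c,[[291,211],[252.5,211],[330,211]],z))
print("jar bottom side", onplane(c,[[301,182]],.06))
p=onplane(c,[[252,36],[461,37],[438,234],[257,131],[449,133]],.062);print("rack",p)
E
```

```text
tin px 369.0666809082031 192.39999389648438 30.41659927368164 ((368.068115234375, 200.2274169921875), (39.735015869140625, 63.706539154052734), 91.08490753173828)
[[ 0.5074 -0.0999  0.053 ]
 [ 0.4762 -0.0967  0.053 ]
 [ 0.5386 -0.1032  0.053 ]]
hough [[[60.5 59.5 37.8]]]
jar 0.126 [[ 0.434  -0.0913  0.126 ]
 [ 0.4027 -0.088   0.126 ]
 [ 0.4657 -0.0946  0.126 ]]
jar 0.135 [[ 0.4352 -0.0888  0.135 ]
 [ 0.405  -0.0857  0.135 ]
 [ 0.4658 -0.092   0.135 ]]
jar bottom side [[ 0.4395 -0.0805  0.06  ]]
rack [[ 0.4124  0.0546  0.062 ]
 [ 0.5962  0.0344  0.062 ]
 [ 0.5745 -0.1494  0.062 ]
 [ 0.4038 -0.0267  0.062 ]
 [ 0.5859 -0.0477  0.062 ]]
```

carry_out --plan "-0.24 0.03 0 -0.1 0;-0.24 0.03 0 0 0;0 0 -0.5 0 0;0 0 -0.5 0 0;0 0 -0.5 0 0;0 0 -0.5 0 0;0 0 -0.4 0 0;0 0 -0.34 0 0;0 0 0 0 0;0 0 0 0 0"

```text
time: 3.95
eef_pos: [0.4357, -0.0911, 0.1559]
eef_rot: [2.34, 2.095, 0.0]
ft_force: [0.4, 0.8, -0.0]
finger_gap: 1.003
grasp_force: 0.0
```

carry_out --plan "0 0 0 0 0.25;0 0 0 0 0.3;0 0 0 0 0.4;0 0 0 0 0.5;0 0 0 0 0.6;0 0 0 0 0.6;0 0 0 0 0.6;0 0 0 0 0.6;0 0 0 0 0.6;0 0 0 0 0.6" --newtons 20

```text
time: 5.2
eef_pos: [0.4358, -0.091, 0.1553]
eef_rot: [-2.34, -2.096, 0.0]
ft_force: [-3.0, 0.0, 5.9]
finger_gap: 0.685
grasp_force: 20.0
```

carry_out --plan "0 0 0.1 0 0.6;0 0 0.2 0 0.6;0 0 0.3 0 0.6;0 0 0.4 0 0.6;0 0 0.5 0 0.6;0 0 0.5 0 0.6;0 0 0.5 0 0.6;0 0 0.4 0 0.6;0 0 0.3 0 0.6;0 0 0.1 0 0.6" --newtons 32

```text
time: 6.45
eef_pos: [0.4359, -0.091, 0.3213]
eef_rot: [2.339, 2.095, 0.001]
ft_force: [-0.1, -0.4, -3.1]
finger_gap: 0.68
grasp_force: 31.9
```

```bash
python3 - <<'E'
from h import *
a=imaging.get_image("scene");b=imaging.get_image("side")
a=cv2.resize(a[100:320,200:420],None,fx=1.8,fy=1.8);b=cv2.resize(b[80:300,240:460],None,fx=1.8,fy=1.8)
cv2.imwrite("pics/lift.png",np.hstack([a,b]))
E
```

```text
(no output)
```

View pics/lift.png

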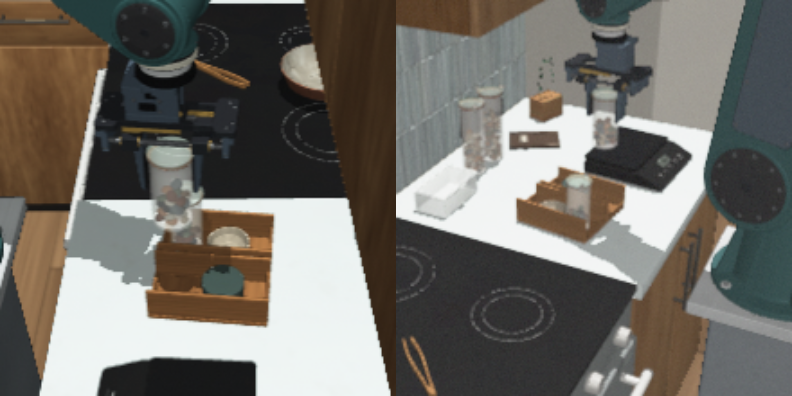

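The jar hangs upright in the grip at (175,190) in the crop and is clear of the rack. The tin stands at (222,280).

carry_out --plan "0 0.3 0 0 0.6;0.05 0.6 0 0 0.6;0.05 0.9 0 0 0.6;0.05 1 0 0 0.6;0.05 1 0 0 0.6;0.05 1 0 0 0.6;0.05 1 0 0 0.6;0 1 0 0 0.6;0 0.8 0 0 0.6;0 0.4 0 0 0.6"

```text
time: 7.8
eef_pos: [0.4498, 0.3111, 0.3193]
eef_rot: [-2.338, -2.098, 0.002]
ft_force: [-0.4, 0.6, -4.2]
finger_gap: 0.677
grasp_force: 31.9
```

carry_out --plan "0 0 -0.2 0 0.6;0 0 -0.4 0 0.6;0 0 -0.6 0 0.6;0 0 -0.6 0 0.6;0 0 -0.5 0 0.6;0 0 -0.4 0 0.6;0 0 -0.3 0 0.6;0 0 -0.2 0 0.6;0 0 -0.05 0 0.6;0 0 0 0 0.6"

```text
time: 9.05
eef_pos: [0.451, 0.309, 0.158]
eef_rot: [2.34, 2.096, 0.001]
ft_force: [-0.1, -0.4, -3.4]
finger_gap: 0.681
grasp_force: 31.9
```

carry_out --plan "0 0 -0.04 0 0.6;0 0 -0.04 0 0.6;0 0 -0.03 0 0.6;0 0 -0.03 0 0.6;0 0 -0.02 0 0.6;0 0 0 0 0.6;0 0 0 0 0.6;0 0 0 0 0.6;0 0 0 0 0.6;0 0 0 0 0.6"

```text
time: 10.3
eef_pos: [0.4508, 0.309, 0.1498]
eef_rot: [2.34, 2.096, 0.0]
ft_force: [-0.5, 0.7, -3.5]
finger_gap: 0.683
grasp_force: 31.9
```

carry_out --plan "0 0 -0.01 0 0.6;0 0 -0.01 0 0.6;0 0 -0.01 0 0.6;0 0 0 0 0.6;0 0 0 0 0.6;0 0 0 0 0.6;0 0 0 0 0.6;0 0 0 0 0.6;0 0 0 0 0.6;0 0 0 0 0.6"

```text
time: 11.55
eef_pos: [0.4508, 0.3092, 0.1492]
eef_rot: [-2.34, -2.095, 0.0]
ft_force: [-7.9, -2.3, 17.1]
finger_gap: 0.681
grasp_force: 32.0
```

carry_out --plan "0 0 0.01 0 0.6;0 0 0 0 0.3;0 0 0 0 0.2;0 0 0 0 0.1;0 0 0 0 0;0 0 0 0 0;0 0 0 0 0;0 0 0.2 0 0;0 0 0.5 0 0;0 0 0.6 0 0"

```text
time: 12.8
eef_pos: [0.4507, 0.3089, 0.2148]
eef_rot: [-2.34, -2.096, 0.001]
ft_force: [-0.5, -0.4, 1.0]
finger_gap: 1.001
grasp_force: 0.0
```

carry_out --plan "0 0 0.6 0 0;0 0 0.6 0 0;0 0 0.5 0 0;0 -0.5 0 0 0;0 -1 0 0 0;0 -1 0 0 0;0 -1 0 0 0;0 -1 0 0 0;0 -1 0 0 0;0 -1 0 0 0"

```text
time: 14.05
eef_pos: [0.4506, -0.0176, 0.2996]
eef_rot: [2.34, 2.095, 0.001]
ft_force: [-0.6, 1.5, -0.9]
finger_gap: 1.002
grasp_force: 0.0
```

carry_out --plan "0 -1 0 0 0;0 -0.6 0 0 0;0 -0.08 0 0 0;0 0 0 0 0;0 0 0 0 0;0 0 0 0 0.05;0 0 0 0 0.1;0 0 0 0 0.1;0 0 0 0 0.1;0 0 0 0 0.1"

```text
time: 15.3
eef_pos: [0.4508, -0.1, 0.2987]
eef_rot: [-2.34, -2.096, 0.0]
ft_force: [0.1, 0.6, -0.7]
finger_gap: 0.902
grasp_force: 0.0
```

```bash
python3 - <<'E'
from h import *
np.set_printoptions(precision=4,suppress=True)
o=get_obs();im=imaging.get_image("wrist");a=imaging.get_image("scene");b=imaging.get_image("side")
cv2.imwrite("pics/w2.png",im);cv2.imwrite("pics/s2.png",a);cv2.imwrite("pics/d2.png",b)
a=cv2.resize(a[100:320,200:420],(400,400));b=cv2.resize(b[80:300,240:460],(400,400));z=np.hstack([a,b])
w=cv2.resize(im[:250],(800,312))[:200]
cv2.imwrite("pics/v2.png",np.vstack([z,w]))
M=R.from_rotvec(o["eef_rot"]).as_matrix();print(o["eef_pos"],np.degrees(np.arctan2(M[1,1],M[0,1])),o["finger_gap"])
c=cam("wrist",o)
i=im.astype(int);m=((i[...,1]>i[...,2]+12)&(i[...,1]<130)).astype(np.uint8);m[:100]=0;m[240:]=0;m[:,:260]=0;m[:,450:]=0
cs=max(cv2.findContours(m,cv2.RETR_EXTERNAL,cv2.CHAIN_APPROX_NONE)[0],key=cv2.contourArea)
print(cv2.boundingRect(cs));(x,y),r=cv2.minEnclosingCircle(cs)
print(onplane(c,[[x,y],[x-r,y],[x+r,y]],.053))
E
```

```text
[ 0.4508 -0.1     0.2987] -6.31595108114556 0.9016832670924861
(347, 170, 59, 44)
[[ 0.5068 -0.0983  0.053 ]
 [ 0.475  -0.0948  0.053 ]
 [ 0.5385 -0.1018  0.053 ]]
```

View pics/v2.png

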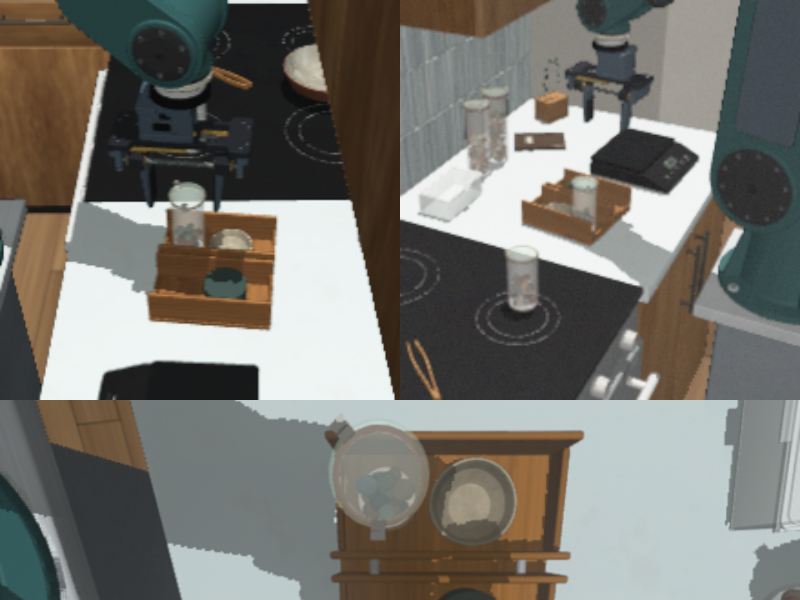

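The jar stands upright on the hob ring (522,280), and the other jar and the bowl are untouched. The tin centre measures (0.508, -0.099).

carry_out --plan "0.4 0 0 0 0.1;0.5 0.02 0 0 0.1;0.24 0 -0.3 0 0.1;0 0 -0.6 0 0.1;0 0 -0.7 0 0.1;0 0 -0.6 0 0.1;0 0 -0.5 0 0.1;0 0 -0.3 0 0.1;0 0 0 0 0.1;0 0 0 0 0.1" --newtons 12

```text
time: 16.7
eef_pos: [0.5085, -0.0991, 0.1495]
eef_rot: [2.34, 2.095, 0.001]
ft_force: [0.0, 1.1, -0.1]
finger_gap: 0.898
grasp_force: 0.0
```

carry_out --plan "0 0 -0.3 0 0.1;0 0 -0.3 0 0.1;0 0 -0.3 0 0.1;0 0 -0.18 0 0.1;0 0 0 0 0.1;0 0 0 0 0.2;0 0 0 0 0.3;0 0 0 0 0.4;0 0 0 0 0.4;0 0 0 0 0.4"

```text
time: 17.95
eef_pos: [0.5081, -0.0991, 0.0951]
eef_rot: [2.34, 2.095, 0.001]
ft_force: [-1.4, 0.0, 5.6]
finger_gap: 0.709
grasp_force: 12.0
```

carry_out --plan "0 0 0.1 0 0.4;0 0 0.2 0 0.4;0 0 0.3 0 0.4;0 0 0.4 0 0.4;0 0 0.5 0 0.4;0 0 0.4 0 0.4;0 0 0.3 0 0.4;0 0 0.2 0 0.4;0 0 0 0 0.4;0 0 0 0 0.4" --newtons 15

```text
time: 19.2
eef_pos: [0.5075, -0.0989, 0.2142]
eef_rot: [-2.34, -2.095, 0.001]
ft_force: [-0.4, -0.1, -1.0]
finger_gap: 0.709
grasp_force: 15.0
```

carry_out --plan "-0.05 -0.2 0 0 0.4;-0.1 -0.5 0 0 0.4;-0.1 -0.7 0 0 0.4;-0.1 -0.8 0 0 0.4;-0.1 -0.8 0 0 0.4;-0.1 -0.8 0 0 0.4;-0.1 -0.7 0 0 0.4;-0.09 -0.4 0 0 0.4;0 -0.2 0 0 0.4;0 0 0 0 0.4"

```text
time: 20.45
eef_pos: [0.4708, -0.354, 0.2146]
eef_rot: [-2.341, -2.095, -0.0]
ft_force: [0.1, -0.1, -0.3]
finger_gap: 0.708
grasp_force: 15.0
```

```bash
python3 - <<'E'
from h import *
o=get_obs();print(o["eef_pos"],o["finger_gap"])
a=imaging.get_image("wrist");b=imaging.get_image("side");c=imaging.get_image("scene")
cv2.imwrite("pics/w3.png",a)
z=np.hstack([cv2.resize(a,(560,350)),cv2.resize(b[100:220,300:382],(240,350))])
z=np.vstack([z,cv2.resize(c[200:400,150:550],(800,250),interpolation=cv2.INTER_AREA)[:250]])
cv2.imwrite("pics/v3.png",z)
E
```

```text
[ 0.47083608 -0.35396636  0.21459481] 0.7082957124844256
```

View pics/v3.png

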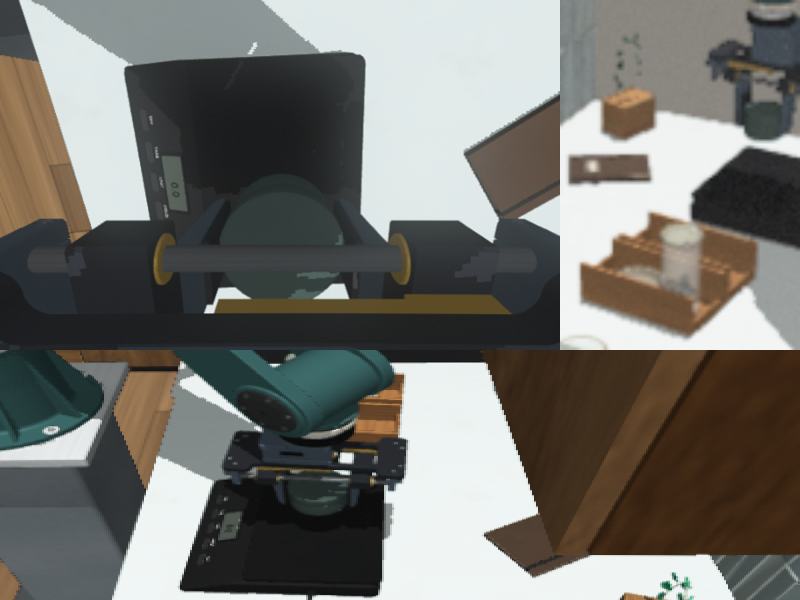

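The wrist view shows the scale's back-left corner at view (364,58) and front-left at (127,68). The tin hangs level between the fingers. I'll cross-check the plate corner.

```bash
python3 - <<'E'
from h import *
o=get_obs();c=cam("wrist",o);k=640/560
print(onplane(c,np.array([[364,56],[127,68],[183,62]])*k,.05), onplane(c,np.array([[355,205]])*k,.05))
print(proj(cam("scene"),[[.471,-.354,.05]]))
E
```

```text
[[ 0.55001179 -0.24964432  0.05      ]
 [ 0.35368425 -0.23769144  0.05      ]
 [ 0.40077632 -0.23797618  0.05      ]] [[ 0.53741809 -0.37938571  0.05      ]]
[[310.07026064 338.67804154]]
```

carry_out --plan "-0.02 0 -0.2 0 0.4;0 0 -0.3 0 0.4;0 0 -0.3 0 0.4;0 0 -0.25 0 0.4;0 0 -0.2 0 0.4;0 0 -0.12 0 0.4;0 0 -0.06 0 0.4;0 0 -0.03 0 0.4;0 0 -0.02 0 0.4;0 0 0 0 0.4"

```text
time: 21.85
eef_pos: [0.4699, -0.3541, 0.1409]
eef_rot: [2.34, 2.096, 0.0]
ft_force: [0.9, 0.2, -1.8]
finger_gap: 0.704
grasp_force: 15.0
```

carry_out --plan "0 0 -0.02 0 0.4;0 0 -0.02 0 0.4;0 0 -0.02 0 0.4;0 0 -0.01 0 0.4;0 0 0 0 0.4;0 0 0 0 0.4;0 0 0 0 0.4;0 0 0 0 0.4;0 0 0 0 0.4;0 0 0 0 0.4"

```text
time: 23.1
eef_pos: [0.4698, -0.354, 0.1376]
eef_rot: [-2.34, -2.096, 0.0]
ft_force: [-2.1, 2.1, 6.8]
finger_gap: 0.707
grasp_force: 15.0
```

carry_out --plan "0 0 0 0 0.3;0 0 0 0 0.2;0 0 0 0 0.1;0 0 0 0 0;0 0 0 0 0;0 0 0 0 0;0 0 0.2 0 0;0 0 0.5 0 0;0 0 0.7 0 0;0 0 0.8 0 0"

```text
time: 24.35
eef_pos: [0.4696, -0.3539, 0.2487]
eef_rot: [-2.34, -2.095, 0.0]
ft_force: [0.5, 0.1, 0.0]
finger_gap: 0.997
grasp_force: 0.0
```

carry_out --plan "0 0 0.7 0 0;0 0.3 0.3 0 0;0 0.7 0 0 0;0 1 0 0 0;0 1 0 0 0;0 1 0 0 0;0 1 0 0 0;0 1 0 0 0;0 1 0 0 0;0 1 0 0 0"

```text
time: 25.6
eef_pos: [0.4686, 0.0481, 0.2967]
eef_rot: [-2.34, -2.096, 0.001]
ft_force: [-0.1, -0.6, 0.4]
finger_gap: 1.0
grasp_force: 0.0
```

carry_out --plan "0 1 0 0 0;0 1 0 0 0;0 1 0 0 0;0 0.8 0 0 0;-0.2 0.4 0 0 0;-0.18 0.2 0 0 0;0 0 0 0 0;0 0 0 0 0;0 0 0 0 0;0 0 0 0 0"

```text
time: 26.85
eef_pos: [0.4511, 0.2656, 0.2973]
eef_rot: [2.341, 2.095, 0.0]
ft_force: [-0.1, -0.8, -0.2]
finger_gap: 0.998
grasp_force: 0.0
```

```bash
python3 - <<'E'
from h import *
o=get_obs();print(o["eef_pos"],o["time"])
a=imaging.get_image("wrist");c=imaging.get_image("scene");cv2.imwrite("pics/s4.png",c)
z=np.hstack([cv2.resize(a,(480,300)),cv2.resize(c[200:400,210:410],(300,300))])
cv2.imwrite("pics/v4.png",z)
i=c.astype(int);m=((i[...,1]>i[...,2]+12)&(i[...,1]<130)).astype(np.uint8);m[:300]=0;m[390:]=0;m[:,:285]=0;m[:,345:]=0
m=cv2.morphologyEx(m,cv2.MORPH_OPEN,np.ones((3,3)))
x,y,w,h=cv2.boundingRect(m);print(x,y,w,h);s=cam("scene")
# lid: left/right extremes at lid ellipse; top edge of lid = back of the rim
print(onplane(s,[[x+w/2,y]],.095)-[0,.033,0],onplane(s,[[x,y+9],[x+w,y+9]],.095))
print(onplane(s,[[x+w/2,y+h]],.05)+[0,.033,0])
E
```

```text
[0.45106354 0.26557768 0.29727452] 26.85
295 316 29 27
[[ 0.47025223 -0.35660309  0.095     ]] [[ 0.43768952 -0.34642513  0.095     ]
 [ 0.50308986 -0.34776307  0.095     ]]
[[ 0.46973942 -0.33189428  0.05      ]]
```

View pics/v4.png

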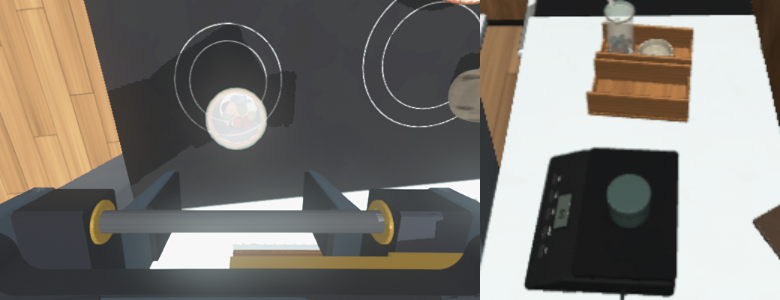

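The tin stands on the plate at about (0.470, -0.355). The jar is upright on the hob at wrist-view (236,118).

carry_out --plan "0 0.4 0 0 0;0 0.47 0 0 0;0 0 -0.3 0 0;0 0 -0.5 0 0;0 0 -0.6 0 0;0 0 -0.6 0 0;0 0 -0.5 0 0;0 0 -0.3 0 0;0 0 -0.14 0 0;0 0 0 0 0" --newtons 20

```text
time: 28.2
eef_pos: [0.4508, 0.3096, 0.1502]
eef_rot: [-2.34, -2.096, 0.0]
ft_force: [-0.1, 0.1, 0.5]
finger_gap: 1.0
grasp_force: 0.0
```

carry_out --plan "0 0 0 0 0.25;0 0 0 0 0.3;0 0 0 0 0.4;0 0 0 0 0.5;0 0 0 0 0.6;0 0 0 0 0.6;0 0 0 0 0.6;0 0 0 0 0.6;0 0 0 0 0.6;0 0 0 0 0.6"

```text
time: 29.45
eef_pos: [0.4509, 0.3096, 0.1505]
eef_rot: [-2.34, -2.096, -0.0]
ft_force: [-1.5, -0.2, 6.2]
finger_gap: 0.679
grasp_force: 20.0
```

carry_out --plan "0 0 0.1 0 0.6;0 0 0.2 0 0.6;0 0 0.3 0 0.6;0 0 0.4 0 0.6;0 0 0.5 0 0.6;0 0 0.6 0 0.6;0 0 0.6 0 0.6;0 0 0.4 0 0.6;0 0 0.3 0 0.6;0 0 0.05 0 0.6" --newtons 32

```text
time: 30.7
eef_pos: [0.451, 0.3096, 0.3239]
eef_rot: [2.34, 2.095, 0.002]
ft_force: [0.4, 0.1, -3.8]
finger_gap: 0.681
grasp_force: 32.0
```

carry_out --plan "0 -0.3 0 0 0.6;-0.05 -0.6 0 0 0.6;-0.05 -0.9 0 0 0.6;-0.05 -1 0 0 0.6;-0.05 -1 0 0 0.6;-0.05 -1 0 0 0.6;-0.05 -1 0 0 0.6;0 -1 0 0 0.6;0 -0.8 0 0 0.6;0 -0.41 0 0 0.6"

```text
time: 31.95
eef_pos: [0.4347, -0.0931, 0.3219]
eef_rot: [-2.342, -2.093, 0.002]
ft_force: [-0.2, 0.5, -4.3]
finger_gap: 0.68
grasp_force: 32.0
```

carry_out --plan "0 0 0 0 0.6;0 0 -0.2 0 0.6;0 0 -0.4 0 0.6;0 0 -0.4 0 0.6;0 0 -0.4 0 0.6;0 0 -0.3 0 0.6;0 0 -0.2 0 0.6;0 0 0 0 0.6;0 0 0 0 0.6;0 0 0 0 0.6"

```text
time: 33.2
eef_pos: [0.4361, -0.0911, 0.2283]
eef_rot: [2.34, 2.095, 0.001]
ft_force: [-0.7, 0.1, -3.9]
finger_gap: 0.676
grasp_force: 32.0
```

```bash
python3 - <<'E'
from h import *
o=get_obs();M=R.from_rotvec(o["eef_rot"]).as_matrix();print(o["eef_pos"],np.degrees(np.arctan2(M[1,1],M[0,1])))
a=imaging.get_image("side");c=imaging.get_image("scene")
z=np.hstack([cv2.resize(a[120:240,290:410],(390,390)),cv2.resize(c[180:300,240:360],(390,390))])
cv2.imwrite("pics/v5.png",z)
E
```

```text
[ 0.43612162 -0.09112534  0.22829264] -6.3190208000772214
```

View pics/v5.png

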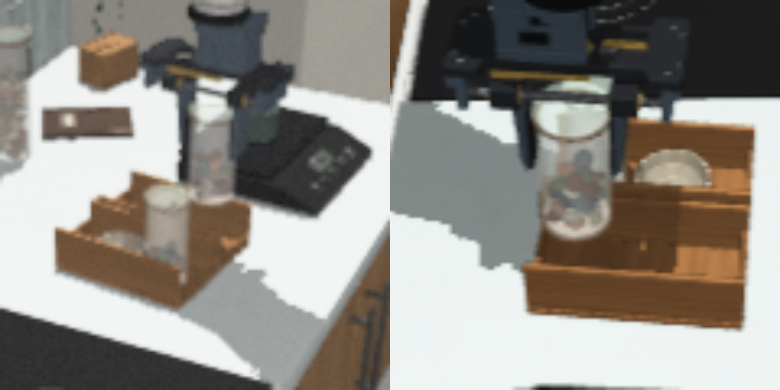

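The jar hangs upright above its lane, with its bottom at about (577,235) and clear of the walls.

carry_out --plan "0 0 -0.1 0 0.6;0 0 -0.15 0 0.6;0 0 -0.2 0 0.6;0 0 -0.2 0 0.6;0 0 -0.2 0 0.6;0 0 -0.2 0 0.6;0 0 -0.15 0 0.6;0 0 -0.1 0 0.6;0 0 0 0 0.6;0 0 0 0 0.6"

```text
time: 34.55
eef_pos: [0.436, -0.0911, 0.1629]
eef_rot: [2.34, 2.096, 0.0]
ft_force: [0.3, -0.8, -3.2]
finger_gap: 0.681
grasp_force: 32.0
```

carry_out --plan "0 0 -0.04 0 0.6;0 0 -0.03 0 0.6;0 0 -0.03 0 0.6;0 0 -0.02 0 0.6;0 0 -0.01 0 0.6;0 0 0 0 0.6;0 0 0 0 0.6;0 0 0 0 0.6;0 0 0 0 0.6;0 0 0 0 0.6"

```text
time: 35.8
eef_pos: [0.4358, -0.091, 0.1565]
eef_rot: [-2.34, -2.096, 0.0]
ft_force: [-2.7, -0.4, 5.6]
finger_gap: 0.679
grasp_force: 32.0
```

carry_out --plan "0 0 0 0 0.3;0 0 0 0 0.2;0 0 0 0 0.1;0 0 0 0 0;0 0 0 0 0;0 0 0 0 0;0 0 0.2 0 0;0 0 0.5 0 0;0 0 0.6 0 0;0 0 0.6 0 0"

```text
time: 37.05
eef_pos: [0.4357, -0.091, 0.2528]
eef_rot: [2.34, 2.096, 0.0]
ft_force: [-0.2, 0.6, 1.6]
finger_gap: 1.004
grasp_force: 0.0
```

carry_out --plan "0 0 0.6 0 0;0 0 0.4 0 0;0.2 0.3 0 0 0;0.2 0.8 0 0 0;0.2 1 0 0 0;0 1 0 0 0;0 1 0 0 0;0 1 0 0 0;0 0.6 0 0 0;0 0 0 0 0"

```text
time: 38.3
eef_pos: [0.4656, 0.1955, 0.3018]
eef_rot: [2.338, 2.099, 0.001]
ft_force: [-0.6, -0.4, 0.5]
finger_gap: 0.996
grasp_force: 0.0
```

```bash
python3 - <<'E'
from h import *
o=get_obs();print(o["eef_pos"],o["time"],o["ft_force"])
a=imaging.get_image("side");c=imaging.get_image("scene")
z=np.hstack([cv2.resize(a[120:320,220:420],(400,500)),cv2.resize(c[190:400,225:365],(390,500))])
cv2.imwrite("pics/v6.png",z)
E
```

```text
[0.46559086 0.19549967 0.30183044] 38.3 [-0.56952652 -0.41205884  0.5374586 ]
```

View pics/v6.png

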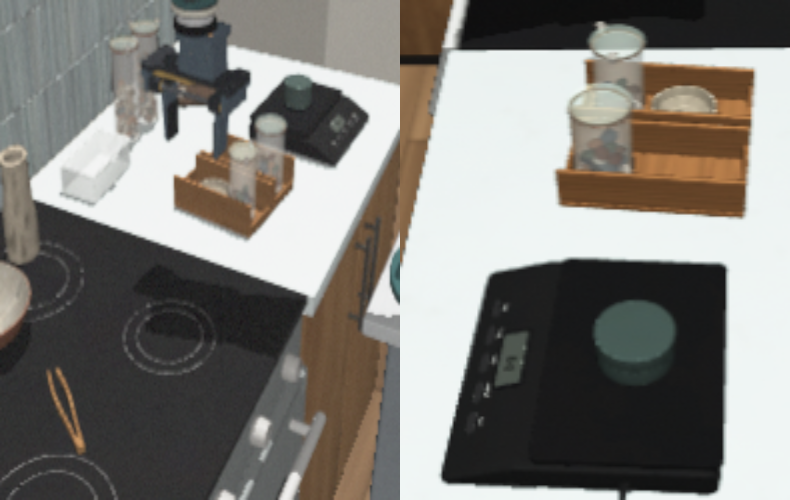

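The jar is back at the front of the right lane, the tin stands mid-plate (635,345), and the bystanders are untouched.

```bash
python3 -c "
from bench import ticket;print(ticket.sign_off())"
```

```text
the job is handed in; nothing more can be done
None
```

The tin stands on the middle of the scale plate, the wide jar is back where it stood in the rack's right lane, and I handed the job in at about 38 s of the 72 s limit; the sign-off gave no verdict.

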